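# Lower the microscopist's ratchet forearm rest and set its pawl again

### The arm

A 7-joint arm with a two-finger parallel gripper is mounted at the origin on the work surface. World frame = base frame: x ahead of the robot, y to its left, z up, the work surface at z = 0. Lengths are in m, angles in rad, forces in N, time in s.
With the tool pointing down it reaches from about 0.425 to 0.875 m from the base axis. Payload 4.7 kg.
Tool frame: the origin (TCP) lies on the centre line of the jaws, within the pads' length; the fingertips stand 22 mm ahead of it and the grasp point (between the pads) lies 3 mm ahead of it; z points along the fingers, y is the direction in which the jaws open and shut (so a half turn about z gives the same grasp; the last joint's range is limited). The gripper opens to 87 mm and grips with 3 to 60 N. Pads are 19 mm wide; open, the fingers measure 117 mm over their backs; the gripper's body (75 mm by 190 mm) begins 51 mm behind the grasp point.
Start: joints at [1.354, 0.321, -0.07, 1.45, 0.023, 1.371, -0.057], TCP at [0.149, -0.633, 0.214] pointing down, gripper open.
Joint ranges: [-2.86, 2.86], [-0.3, 2.09], [-1.38, 1.24], [0.06, 2.45], [-1.56, 4.7], [0.09, 2.05], [-2.69, 2.69]. Speed limits (rad/s): [2.57, 2.57, 3.14, 3.14, 3.14, 3.14, 3.14].

### API

Orientations are given as a rotation vector (axis times angle).
In Python, from bench import ctrl, imaging, close_job, finder gives the robot as it stands. The module is installed in compiled form; this text tells all that it offers.
- The arm moves only by the shell command python3 -m jog 'ROWS' [FORCE]. ROWS is JSON, a list that holds one entry, the list of rows, each a list of 7 numbers: the shift along the tool's x, y, z in cm, then the turn, a rotation vector about the tool's x, y, z in degrees, then the finger opening in cm, from 0 to 8.7. In form: [[[dx, dy, dz, ax, ay, az, claw], ...]]. A call has 1 to 12 rows; each row shifts and turns the commanded pose from where the row before left it, along the tool's axes as they then stand; what a row does not reach is not made up. A row lasts 1/10 s, in which the tool goes at most 50 mm and 8.59 degrees, less where a joint would pass 70% of its speed; a pose out of reach is approached as far as the arm can. A call is refused whole if a number of a shift passes 5 or a number of a turn 8.59, either way. A call with a gripper value outside its range is refused whole. The fingers move at their own pace and stop on an object; FORCE is the grip in N (left out, the last holds). Time passes only in rows, so rows that do not move let the fingers close. It gives the time, the measured TCP pose, the force and the opening at its end, in the units of the state.
- ctrl.get_state(): the state, without advancing time (a new reading comes with each control period).
- imaging.get_image(name): name is "scene" or "top" or "wrist"; returns a dict with "frame" (400x640x3 uint8, red, green, blue), "intrinsics" (3x3 intrinsics, pixels), "pose" (4x4, takes a point from camera to world coordinates). Camera axes: x right, y down, z forward; pixel columns grow to the right and rows downward; lengths in m; the calibration is good to about 2 mm. A picture is of the moment at which its call begins. There is no depth.
- close_job(): hands the job in, once; it reports no verdict.
Trained networks look in the newest picture that a camera, given by its name, has taken for a name from the list of things; names that differ only in an ending like _2 or _b are one class to them, and where a whole thing is asked for, a point or a joint stands for the part that bears it (a point fixed in the world has none). Each returns a list of dicts, best first, with "conf" (0 to 1); they miss things now and then, are a little off and sometimes report something else, mostly with a low value. They report only what shows in the picture. A call takes as long as a camera call.
- finder.trace(label, camera): "region" (400x640 bool, what is visible of it) and "point" ([row, column] as shares, 0 to 1, of the picture: columns of its width, rows of its height, amid what is visible of it).
- finder.spot_point(label, camera): "point" ([row, column] as shares, 0 to 1, of the picture: columns of its width, rows of its height: a listed point, or the origin of a listed thing).
The state is a dict: "time": time; "joint_positions": joint angles; "qd": joint speeds; "joint_torque": joint torques, N m; "position": TCP position; "tool_rot": TCP orientation; "ft_force": force on the tool from outside, world axes, zero at the start; "torque": the same for the moment, N m; "grip_width": opening from 0.0 (shut) to 1.0 (fully open).
Only numpy, scipy, OpenCV 4.12 (cv2) and the standard library are available. Lean on these libraries where they do the work, as an engineer would, in place of code of your own. Each camera call takes 0.05 s, during which the arm holds its last target. There are 200 camera calls.

### The job

Lay the raised forearm rest flat for the next operator: press down the tail of its ratchet pawl until the pawl snaps clear of the teeth, push the pad down past the teeth until it lies fully on its rubber stops, then press the pawl's nose back down into the teeth so that the rest will catch when it is next raised. Only press with the fingertips, grasp nothing, do not raise the pad or force it down while the pawl is still in the teeth, and leave the things standing around it where they are.

Things in the scene. Friction and masses are not known exactly. Their poses are not given: they have to be found in the camera images.
- rest: Forearm rest: grey base plate 345 x 150 x 8 mm screwed to the bench. Origin on the bench under the pad's middle line, 85 mm from the hinge axis; x runs level from the hinge end to the pad's free end, y left of that, z up. On the -y side of the pad are a steel toothed quadrant (60 mm radius, turns with the arm) and a dark steel rocking pawl with a ribbed thumb plate at each end.
- rest_hinge (a point): Point on the arm's level hinge axis (along y of the base) under the pad's middle line, 52 mm above the bench, at x = -85 mm in the base's frame.
- rest_arm (a joint): Angle of the padded arm, rad: 0 = flat on its two rubber stops, positive = free end raised (starts at 0.40 to 0.72, free end up to 240 mm above the bench). Stiff friction hinge: it stays where it is left; with the pawl out it goes down under 3 to 7 N at pad_push. With the pawl in it sinks at most one tooth (0.14 rad), then is blocked.
- pad_push (a point): Point on top of the firm black pad (252 x 92 x 24 mm), on its middle line, 190 mm from the hinge axis along the arm and 34 mm above the hinge line: a good place to press. It swings with the arm; with the arm flat it is at x = +105, y = 0, z = 86 mm in the base's frame.
- pawl (a joint): Angle of the pawl, rad: 0 to 0.07 = nose in the teeth, 0.26 = fully out, against its stop. A sprung detent drives it to whichever side of 0.13 it is on, so it stays in or out by itself. Pressing the tail plate down raises the angle, pressing the nose plate down lowers it; either takes about 2 to 4 N to snap over.
- pawl_tail (a point): Centre of the top of the pawl's tail plate (26 x 26 x 4 mm), the end away from the pad: in the base's frame x = -197, y = -66 mm, about 107 mm above the bench with the pawl in, some 11 mm lower with it out. Nearly level, free from above.
- pawl_nose (a point): Centre of the top of the pawl's nose plate (26 x 26 x 4 mm), above the toothed quadrant: in the base's frame x = -92, y = -66 mm, about 125 mm above the bench with the pawl in, some 16 mm higher with it out. Nearly level, free from above.
- dish_stack: Bystander: stack of four clear round culture dishes, 90 mm across, 60 mm high, standing past the pad's free end; origin at the centre of its underside.
- dish: Bystander: single clear round culture dish with lid, 62 mm across, 15 mm high, beside the pawl; origin at the centre of its underside.
- tube_block: Bystander: aluminium block with capped tubes, 70 x 115 x 82 mm, beside the pad; origin at the centre of its underside.
- media_bottle: Bystander: clear bottle with a white cap, 56 mm across, 118 mm high; origin at the centre of its underside.
- slide_box: Bystander: white and grey plastic slide box, 85 x 75 x 34 mm; origin at the centre of its underside.
- timer: Bystander: flat white bench timer, 66 x 66 x 16 mm, near the hinge end of the rest; origin at the centre of its underside.
- marker: Bystander: white and black marker pen lying on the bench, 138 mm long; origin at the centre of its underside.

How it is judged:
By the outcome, as a careful person would: the job done as asked, in the order asked, and still so for the second after the job is handed in, with the robot touching nothing.
It also fails if it takes over 54 s, if anything falls off the work surface, if the arm or the gripper's body presses on something with over 40 N, if the wrist force passes 120 N, or if a joint passes its speed limit or range.

## Working session

There is one attempt and no reset: what is moved stays moved. The work goes in short steps, Python scripts to look and compute and a shell command to move; the robot and the scene stay as the last step left them, time stands still between calls to the robot, and variables do not carry over. Pictures are saved under pics/ and viewed, about 8 in all and at most 12, crops included, and the job is handed in when it is done.

```bash
mkdir -p pics; cat > h.py <<'E'
import numpy as np,cv2
from bench import ctrl,imaging,finder
from scipy.spatial.transform import Rotation as R
def ray(im,pt):
    K=np.array(im["intrinsics"]);T=np.array(im["pose"])
    u,v=pt[1]*640,pt[0]*400
    d=T[:3,:3]@np.linalg.solve(K,[u,v,1]);return T[:3,3],d/np.linalg.norm(d)
def atz(im,pt,z):
    o,d=ray(im,pt);return o+d*(z-o[2])/d[2]
def tri(rs):
    A=sum(np.eye(3)-np.outer(d,d) for o,d in rs);b=sum((np.eye(3)-np.outer(d,d))@o for o,d in rs)
    return np.linalg.solve(A,b)
E
python3 - <<'E'
from h import *
np.set_printoptions(precision=3,suppress=True)
s=ctrl.get_state();print(s["time"],s["position"],s["tool_rot"],s["ft_force"],s["grip_width"])
P={}
ims={c:imaging.get_image(c) for c in("scene","top")}
for c in ims:
    cv2.imwrite(f"pics/{c}0.png",ims[c]["frame"][:,:,::-1])
    print(c,ims[c]["pose"][:3,3])
for n in["rest","rest_hinge","pad_push","pawl_tail","pawl_nose","dish_stack","dish","tube_block","media_bottle","slide_box","timer","marker"]:
    rs=[]
    for c in ims:
        r=finder.spot_point(n,c)
        if r:
            p=r[0]["point"];print(n,c,round(r[0]["conf"],2),np.array([p[1]*640,p[0]*400]),atz(ims[c],p,{"pawl_tail":.107,"pawl_nose":.125,"rest_hinge":.052}.get(n,0)));rs.append(ray(ims[c],p))
    if len(rs)>1:print("   tri",tri(rs))
E
```

```text
0.0 [ 0.148 -0.632  0.213] [-3.119 -0.362  0.001] [-0.612  0.537 -0.023] 0.9977976099261086
scene [ 1.147 -0.395  0.912]
top [ 0.512 -0.061  1.485]
rest scene 0.62 [324.48 170.2 ] [0.46 0.03 0.  ]
rest top 0.7 [288.512 237.52 ] [0.457 0.034 0.   ]
   tri [ 0.456  0.034 -0.005]
rest_hinge scene 0.79 [296.128 171.6  ] [ 0.465 -0.062  0.052]
rest_hinge top 0.79 [321.408 240.32 ] [ 0.454 -0.067  0.052]
   tri [ 0.455 -0.063  0.043]
pad_push scene 0.88 [344.  117.6] [0.301 0.196 0.   ]
pad_push top 0.88 [269.696 235.   ] [0.463 0.093 0.   ]
   tri [0.47  0.075 0.184]
pawl_tail scene 0.7 [268.224 187.08 ] [ 0.519 -0.165  0.107]
pawl_tail top 0.62 [358.912 219.4  ] [ 0.518 -0.173  0.107]
   tri [ 0.52  -0.169  0.11 ]
pawl_nose scene 0.91 [308.032 165.68 ] [ 0.521 -0.056  0.125]
pawl_nose top 0.74 [323.904 214.   ] [ 0.531 -0.072  0.125]
   tri [ 0.533 -0.068  0.143]
dish_stack scene 0.62 [393.6  148.52] [0.488 0.25  0.   ]
dish_stack top 0.72 [221.376 220.6  ] [0.504 0.244 0.   ]
   tri [0.503 0.239 0.019]
dish scene 0.79 [283.392 238.08 ] [ 0.603 -0.175  0.   ]
dish top 0.51 [354.112 191.4  ] [ 0.605 -0.165  0.   ]
   tri [ 0.603 -0.169 -0.003]
tube_block scene 0.58 [389.312 215.2  ] [0.678 0.097 0.   ]
tube_block top 0.9 [267.904 168.4  ] [0.67  0.105 0.   ]
   tri [ 0.671  0.106 -0.016]
media_bottle scene 0.85 [149.504 237.68 ] [ 0.434 -0.464  0.   ]
media_bottle top 0.81 [453.376 254.   ] [ 0.421 -0.473  0.   ]
   tri [ 0.422 -0.47  -0.012]
slide_box scene 0.64 [192.512 289.12 ] [ 0.621 -0.419  0.   ]
slide_box top 0.66 [439.872 188.32 ] [ 0.622 -0.429  0.   ]
   tri [ 0.623 -0.423  0.005]
timer scene 0.84 [231.104 214.32 ] [ 0.47  -0.259  0.   ]
timer top 0.59 [379.52 240.2 ] [ 0.457 -0.246  0.   ]
   tri [ 0.455 -0.252 -0.022]
marker scene 0.58 [332.096 211.4  ] [ 0.593 -0.026  0.   ]
marker top 0.49 [310.976 194.08 ] [ 0.593 -0.031  0.   ]
   tri [ 0.594 -0.029  0.003]
```

```bash
cat > fit.py <<'E'
from h import *
from scipy.optimize import least_squares
def local(th,pw):
    c,s=np.cos(th),np.sin(th)
    return {"rest":[0,0,0],"rest_hinge":[-.085,0,.052],"pad_push":[-.085+.19*c-.034*s,0,.052+.19*s+.034*c],
     "pawl_tail":[-.197,-.066,.107-.011*pw],"pawl_nose":[-.092,-.066,.125+.016*pw]}
def world(p,pw=0):
    L=local(p[3],pw);c,s=np.cos(p[2]),np.sin(p[2])
    return {k:np.array([p[0]+c*v[0]-s*v[1],p[1]+s*v[0]+c*v[1],v[2]]) for k,v in L.items()}
def fit(cams=("scene","top"),pw=0):
    obs=[]
    for cm in cams:
        im=imaging.get_image(cm)
        for n in local(0,0):
            r=finder.spot_point(n,cm)
            if r and r[0]["conf"]>.4: obs.append((n,cm,*ray(im,r[0]["point"])))
    def f(p):
        W=world(p,pw);return np.concatenate([np.cross(d,W[n]-o) for n,cm,o,d in obs])*1000
    q=least_squares(f,[.457,.02,1.5,.5],loss="soft_l1",f_scale=4,x_scale=[.1,.1,.1,.1])
    e=f(q.x).reshape(-1,3)
    for o,r in zip(obs,e): print(o[0],o[1],"err mm",round(np.linalg.norm(r),1))
    print("pose",q.x.round(4))
    for k,v in world(q.x,pw).items(): print(k,v.round(4))
    return q.x
if __name__=="__main__": fit()
E
python3 fit.py
python3 -c "
import cv2;a=cv2.imread('pics/scene0.png');cv2.imwrite('pics/s0.png',cv2.resize(a[90:330,120:460],None,fx=2.3,fy=2.3))
a=cv2.imread('pics/top0.png');cv2.imwrite('pics/t0.png',cv2.resize(a[130:330,190:510],None,fx=2.4,fy=2.4))"
```

```text
rest scene err mm 165.1
rest_hinge scene err mm 5.3
pad_push scene err mm 6.8
pawl_tail scene err mm 12.3
pawl_nose scene err mm 7.3
rest top err mm 6.7
rest_hinge top err mm 3.5
pad_push top err mm 5.8
pawl_tail top err mm 3.3
pawl_nose top err mm 11.3
pose [0.4602 0.0242 1.5487 0.5472]
rest [0.4602 0.0242 0.    ]
rest_hinge [ 0.4583 -0.0607  0.052 ]
pad_push [0.4615 0.0838 0.1799]
pawl_tail [ 0.5218 -0.1742  0.107 ]
pawl_nose [ 0.5242 -0.0692  0.125 ]
```

View pics/s0.png

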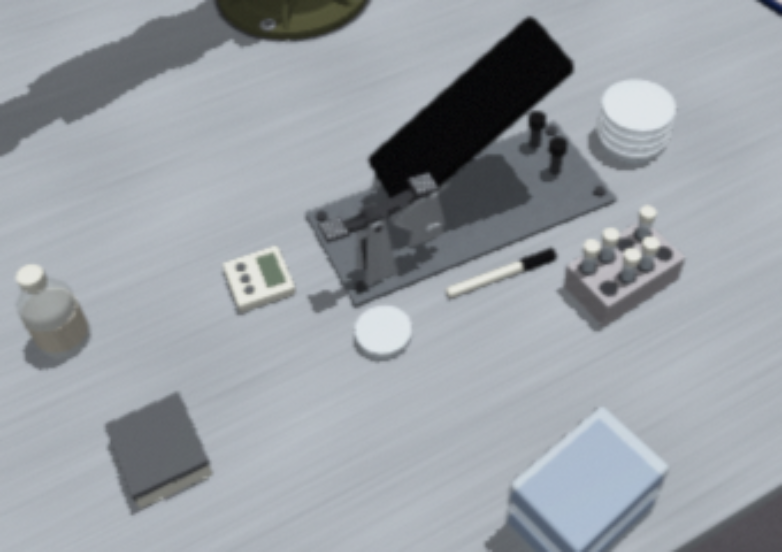

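View pics/t0.png

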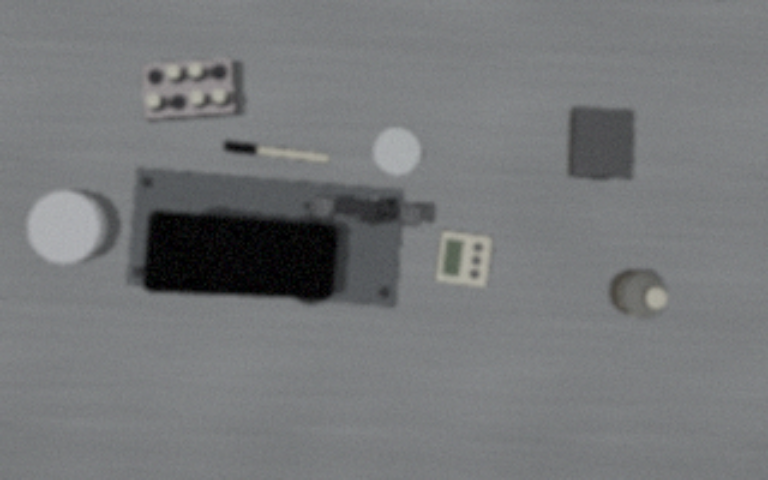

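The scene picture shows the rest raised, its tail plate at full-image (265,190) and its nose plate at (305,170). In the top picture the tail is at (365,218) and the nose at (323,216). The dish stands beside the pawl and the tube block beyond the pad's -y side. I'll turn these pixels into positions.

```bash
python3 - <<'E'
from h import *
ims={c:imaging.get_image(c) for c in("scene","top")}
for n,a,b,z in(("tail",(264.8,190),(365,218.3),.107),("nose",(304.8,170),(323.3,215.8),.125)):
    ps=[(p[1]/400,p[0]/640) for p in(a,b)]
    for c,p in zip(ims,ps): print(n,c,atz(ims[c],p,z).round(4))
    print(tri([ray(ims[c],p) for c,p in zip(ims,ps)]).round(4))
s=ctrl.get_state();print(R.from_rotvec(s["tool_rot"]).as_matrix().round(3))
E
```

```text
tail scene [ 0.5231 -0.1763  0.107 ]
tail top [ 0.5221 -0.19    0.107 ]
[ 0.5248 -0.1836  0.1131]
nose scene [ 0.5293 -0.0694  0.125 ]
nose top [ 0.5258 -0.0704  0.125 ]
[ 0.5264 -0.0693  0.1221]
[[ 0.973  0.229 -0.   ]
 [ 0.229 -0.973 -0.   ]
 [-0.     0.    -1.   ]]
```

```bash
python3 -m jog '[[[0,0,0,0,0,-8.28,0],[0,0,0,0,0,-8.28,0],[0,0,0,0,0,-8.28,0],[0,0,0,0,0,-8.28,0],[0,0,0,0,0,-8.28,0],[0,0,0,0,0,-8.28,0],[0,0,0,0,0,-8.28,0],[0,0,0,0,0,-8.28,0],[0,0,0,0,0,-8.28,0],[0,0,0,0,0,0,0]]]' 10; python3 - <<'E'
from h import *
s=ctrl.get_state();M=R.from_rotvec(s["tool_rot"]).as_matrix();print(M.round(3))
print("to tail cm",(M.T@(np.array([.522,-.177,.165])-s["position"])*100).round(2))
E
```

```text
time: 3.0
position: [0.1486, -0.6328, 0.214]
tool_rot: [2.264, 2.178, 0.0]
ft_force: [0.4, -0.0, -0.2]
grip_width: 0.173
[[ 0.039  0.999  0.   ]
 [ 0.999 -0.039 -0.   ]
 [-0.     0.    -1.   ]]
to tail cm [47.01 35.53  4.9 ]
```

```bash
python3 -m jog '[[[3.9,2.96,0,0,0,0,0],[3.9,2.96,0,0,0,0,0],[3.9,2.96,0,0,0,0,0],[3.9,2.96,0,0,0,0,0],[3.9,2.96,0,0,0,0,0],[3.9,2.96,0,0,0,0,0],[3.9,2.96,0,0,0,0,0],[3.9,2.96,0,0,0,0,0],[3.9,2.96,0,0,0,0,0],[3.9,2.96,0,0,0,0,0],[3.9,2.96,0,0,0,0,0],[3.9,2.96,0,0,0,0,0]]]'; python3 -m jog '[[[0,0,0,0,0,0,0],[0,0,0,0,0,0,0]]]'; python3 - <<'E'
from h import *
s=ctrl.get_state();print(s["position"])
im=imaging.get_image("wrist");cv2.imwrite("pics/w1.png",im["frame"][:,:,::-1])
print(np.array(im["pose"]).round(3))
for n,z in(("pawl_tail",.107),("pawl_nose",.125),("rest_hinge",.052),("pad_push",.18)):
    for r in finder.spot_point(n,"wrist")[:2]: print(n,r["conf"],np.array(r["point"])*[400,640],atz(im,r["point"],z).round(4))
E
```

```text
time: 4.2
position: [0.523, -0.1777, 0.2144]
tool_rot: [2.269, 2.171, -0.0]
ft_force: [0.9, 0.1, 0.3]
grip_width: 0.002
time: 4.4
position: [0.5225, -0.1778, 0.2139]
tool_rot: [-2.264, -2.178, 0.0]
ft_force: [0.0, -0.7, -1.0]
grip_width: 0.01
[ 0.52251997 -0.177825    0.21392312]
[[ 0.999 -0.036 -0.011  0.526]
 [-0.038 -0.96  -0.277 -0.101]
 [-0.     0.278 -0.961  0.384]
 [ 0.     0.     0.     1.   ]]
pawl_tail 0.84 [190.92 320.32] [ 0.5245 -0.1731  0.107 ]
pawl_nose 0.83 [ 52.72 318.4 ] [ 0.5269 -0.0703  0.125 ]
pawl_nose 0.55 [158.48  388.992] [ 0.5767 -0.1454  0.125 ]
rest_hinge 0.65 [ 56.2   242.304] [ 0.4598 -0.0618  0.052 ]
```

View pics/w1.png

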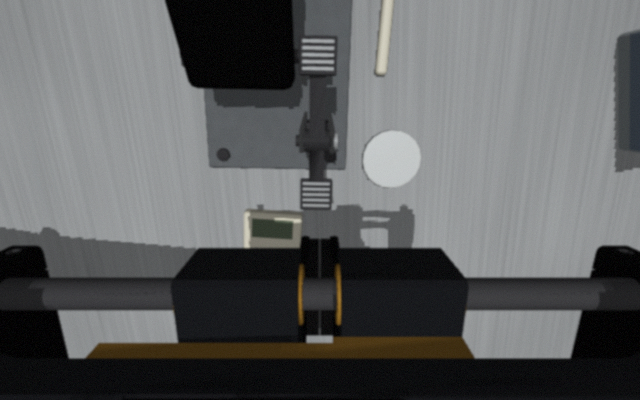

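The wrist picture shows the tail plate at (317,193) and the nose plate at (318,55), both clear from above. The finder agrees with my points to a few mm.

```bash
python3 -m jog '[[[0.3,0.1,2.5,0,0,0,0],[0,0,3,0,0,0,0],[0,0,1.5,0,0,0,0],[0,0,0.5,0,0,0,0],[0,0,0,0,0,0,0]]]'; python3 -m jog '[[[0,0,0.3,0,0,0,0],[0,0,0.3,0,0,0,0],[0,0,0,0,0,0,0]]]';python3 -m jog '[[[0,0,0.2,0,0,0,0],[0,0,0.2,0,0,0,0],[0,0,0,0,0,0,0]]]';
```

```text
time: 5.15
position: [0.5228, -0.1767, 0.1388]
tool_rot: [-2.265, -2.176, 0.0]
ft_force: [0.2, -0.6, 0.3]
grip_width: 0.004
time: 5.45
position: [0.5233, -0.1763, 0.1333]
tool_rot: [2.264, 2.177, 0.0]
ft_force: [0.2, 0.0, 0.1]
grip_width: 0.007
time: 5.75
position: [0.5229, -0.1761, 0.1287]
tool_rot: [-2.264, -2.177, 0.0]
ft_force: [1.1, -0.1, 0.7]
grip_width: 0.005
```

Tip is at the plate's height; continuing in small steps.

```bash
for i in 1 2; do python3 -m jog '[[[0,0,0.2,0,0,0,0],[0,0,0,0,0,0,0]]]'|grep -E "posi|ft"; done;  python3 -m jog '[[[0,0,0.15,0,0,0,0],[0,0,0,0,0,0,0]]]'|grep -E "posi|ft"; python3 -m jog '[[[0,0,0.15,0,0,0,0],[0,0,0,0,0,0,0]]]'|grep -E "posi|ft"
```

```text
position: [0.5229, -0.1761, 0.1267]
ft_force: [0.4, 0.0, 1.3]
position: [0.5229, -0.1762, 0.1246]
ft_force: [0.1, -1.0, 0.4]
position: [0.523, -0.1761, 0.1232]
ft_force: [0.8, 0.2, 0.5]
position: [0.523, -0.1761, 0.1217]
ft_force: [-0.6, -0.0, 0.2]
```

```bash
for i in 1 2; do python3 -m jog '[[[0,0,0.2,0,0,0,0],[0,0,0,0,0,0,0]]]'|grep -E "posi|ft"; done;  python3 - <<'E'
from h import *
im=imaging.get_image("wrist");cv2.imwrite("pics/w2.png",im["frame"][:,:,::-1])
im=imaging.get_image("scene");cv2.imwrite("pics/s2.png",cv2.resize(im["frame"][120:240,200:380,::-1],None,fx=4,fy=4,interpolation=cv2.INTER_CUBIC))
for n in("pawl_tail","pawl_nose"):
  for c in("wrist","scene"):
    for r in finder.spot_point(n,c)[:1]: print(n,c,r["conf"],np.array(r["point"])*[400,640])
E
```

```text
position: [0.5229, -0.1762, 0.1196]
ft_force: [0.0, -0.2, 0.2]
position: [0.5229, -0.1761, 0.1177]
ft_force: [-0.2, 1.2, 0.3]
pawl_tail wrist 0.92 [240.6   311.872]
pawl_nose wrist 0.91 [ 28.6 315.2]
pawl_nose scene 0.65 [168.52 309.12]
```

View pics/s2.png

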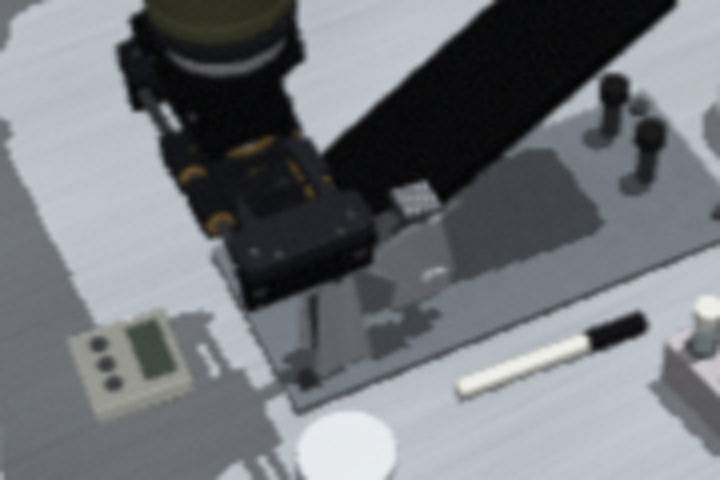

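The scene crop shows the nose plate at about (304,170) full-image, as before, so the pawl is still in. The tip is at 96 mm with no force, so it may be beside the tail plate. I'll check the wrist view.

View pics/w2.png

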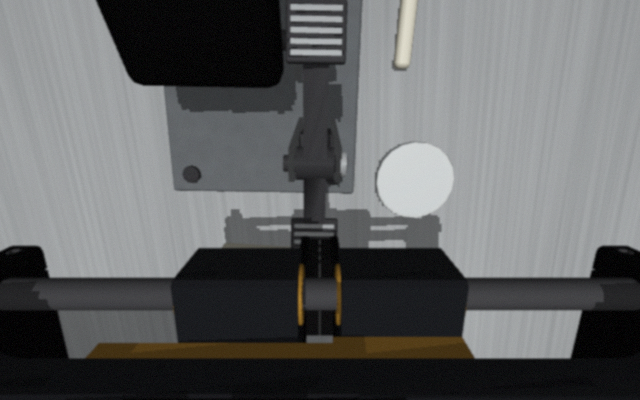

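```bash
python3 - <<'E'
from h import *
im=imaging.get_image("wrist");K=np.array(im["intrinsics"]);T=np.linalg.inv(im["pose"])
print(K[0,0],ctrl.get_state()["ft_force"])
def pr(p):
    c=T@[*p,1];q=K@c[:3];return (q[:2]/q[2]).round(0),c[2].round(3)
for z in(.125,.141):
    print("nose near edge",z,pr([.527,-.0833,z]),"width px",K[0,0]*.026/pr([.527,-.0833,z])[1])
for z in(.107,.096): print("tail far edge",z,pr([.5235,-.160,z]),K[0,0]*.026/pr([.5235,-.16,z])[1])
# scene nose
im=imaging.get_image("scene");K=np.array(im["intrinsics"]);T=np.linalg.inv(im["pose"])
for z in(.125,.141): print("scene nose",z,pr([.527,-.0703,z]))
E
```

```text
348.74804751541785 [0.02239065 0.13568997 0.08136929]
nose near edge 0.125 (array([318.,  60.]), np.float64(0.152)) width px 59.654271285532
nose near edge 0.141 (array([318.,  56.]), np.float64(0.136)) width px 66.67242084853575
tail far edge 0.107 (array([317., 215.]), np.float64(0.19)) 47.723417028425594
tail far edge 0.096 (array([317., 209.]), np.float64(0.201)) 45.111687738312746
scene nose 0.125 (array([304., 170.]), np.float64(1.05))
scene nose 0.141 (array([304., 165.]), np.float64(1.037))
```

```bash
python3 - <<'E'
from h import *
im=imaging.get_image("wrist");K=np.array(im["intrinsics"]);T=np.linalg.inv(im["pose"])
s=ctrl.get_state();p=np.array(s["position"]);print(p)
def pr(p):
    c=T@[*p,1];q=K@c[:3];return (q[:2]/q[2]).round(0)
for dy in(.0095,0,-.0095): print("tip y",dy,pr(p+[0,dy,-.022]),"tcp",pr(p+[0,dy,0]),"+",pr(p+[0,dy,.05]))
f=im["frame"];cv2.imwrite("pics/w3.png",cv2.resize(np.clip(f[150:350,220:420,::-1].astype(float)*2.2,0,255).astype(np.uint8),None,fx=3,fy=3,interpolation=cv2.INTER_CUBIC))
E
```

```text
[ 0.52316967 -0.17618188  0.11799104]
tip y 0.0095 [317. 220.] tcp [317. 234.] + [316. 282.]
tip y 0 [318. 235.] tcp [318. 250.] + [317. 304.]
tip y -0.0095 [318. 250.] tcp [318. 267.] + [318. 325.]
```

View pics/w3.png

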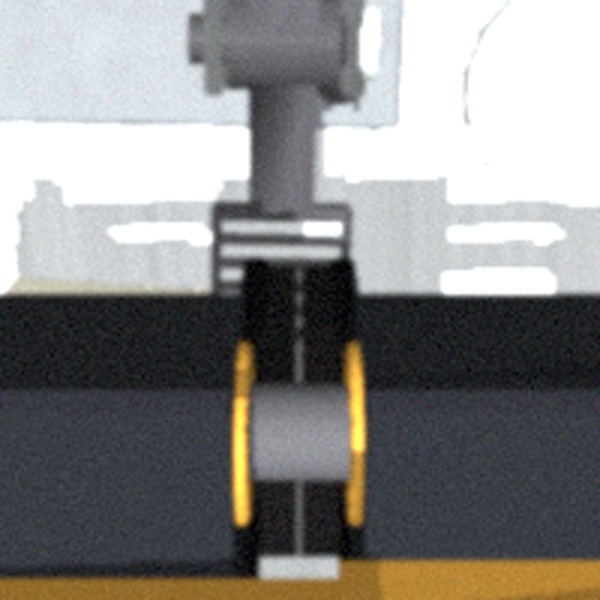

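The fingertip's front edge shows at about row 237 and covers the middle of the plate, so it's above or on the plate and further back than I modelled. The force is about zero. I'll lift slightly, shift 6 mm toward the hinge and press again in small steps.

```bash
python3 -m jog '[[[0,0,-1.2,0,0,0,0],[0.6,0,0,0,0,0,0],[0,0,0.8,0,0,0,0],[0,0,0,0,0,0,0]]]'|grep -E "posi|ft"; for i in 1 2 3 4 5 6; do python3 -m jog '[[[0,0,0.2,0,0,0,0],[0,0,0,0,0,0,0]]]'|grep -E "posi|ft"; done; python3 - <<'E'
from h import *
im=imaging.get_image("wrist");f=im["frame"]
cv2.imwrite("pics/w4.png",f[:,140:500,::-1])
for r in finder.spot_point("pawl_nose","scene")[:1]: imaging.get_image("scene")
E
```

```text
position: [0.5226, -0.1696, 0.1208]
ft_force: [-0.6, -0.2, 0.0]
position: [0.523, -0.1702, 0.1193]
ft_force: [0.0, 0.1, 0.4]
position: [0.5232, -0.1702, 0.1176]
ft_force: [-0.0, 0.6, -0.8]
position: [0.5232, -0.1702, 0.1157]
ft_force: [0.5, -0.9, -0.4]
position: [0.5232, -0.1702, 0.1137]
ft_force: [0.0, 1.0, 0.6]
position: [0.5232, -0.1701, 0.1117]
ft_force: [0.9, 0.1, 0.0]
position: [0.5232, -0.1701, 0.1097]
ft_force: [0.6, -0.4, -0.4]
```

```bash
python3 - <<'E'
from h import *
w=imaging.get_image("wrist")["frame"][150:310,220:420];w=np.clip(w*2.0,0,255).astype(np.uint8)
s=imaging.get_image("scene")["frame"][130:210,230:330]
r=lambda a:cv2.resize(a,(400,320),interpolation=cv2.INTER_CUBIC)
cv2.imwrite("pics/c5.png",np.hstack([r(w),r(s)])[:,:,::-1])
E
```

```text
(no output)
```

View pics/c5.png

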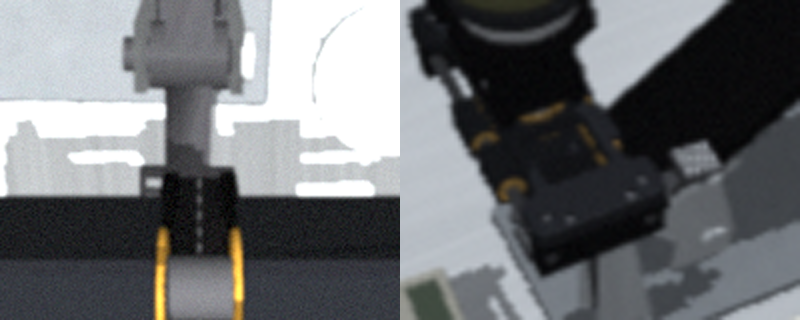

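The nose plate is still at (304,170) and the fingertip is over the tail plate with no force. The tip evidently stands less far ahead than stated, so I'll keep descending in small steps until contact.

```bash
for i in 1 2 3 4; do python3 -m jog '[[[0,0,0.2,0,0,0,0],[0,0,0,0,0,0,0]]]'|grep -E "posi|ft"; done; python3 - <<'E'
from h import *
from bench import ctrl
f=[]
for i in range(4):
    im=imaging.get_image("wrist");f.append(ctrl.get_state()["ft_force"])
print(np.mean(f,0))
for n in("pawl_nose",):
    for r in finder.spot_point(n,"wrist"): print(r["conf"],np.array(r["point"])*[400,640])
g=im["frame"][200:245,280:360];cv2.imwrite("pics/g.png",g[:,:,::-1])
print(g[:,10].mean(1).round(0))
E
```

```text
position: [0.5232, -0.1702, 0.1077]
ft_force: [0.3, -0.3, -0.7]
position: [0.5232, -0.1702, 0.1056]
ft_force: [-0.7, -0.5, -0.6]
position: [0.5232, -0.1701, 0.1036]
ft_force: [-0.1, 0.4, 0.5]
position: [0.5232, -0.1701, 0.1017]
ft_force: [-1.1, -0.0, 0.6]
[-0.02462884  0.39227991  0.11905421]
0.93 [ 37.72  315.712]
[ 75.  99. 103. 104. 122. 150. 166. 168. 165. 163. 153. 144. 149. 156.
 148. 127. 102.  96.  98.  99.  97.  97.  98. 100. 101. 100. 107. 118.
 117. 116. 121. 135. 136. 118. 101. 101.  98.  86.  65.  36.  35.  34.
  37.  34.  35.]
```

```bash
python3 - <<'E'
from h import *
w=imaging.get_image("wrist");f=np.clip(w["frame"]*1.8,0,255).astype(np.uint8)
cv2.imwrite("pics/w6.png",cv2.resize(f[0:270,200:440],None,fx=2.2,fy=2.2,interpolation=cv2.INTER_CUBIC)[:,:,::-1])
rs=[]
for c in("wrist","scene"):
    im=imaging.get_image(c)
    for n,z in (("pawl_nose",.125),("pawl_tail",.1)):
      for r in finder.spot_point(n,c)[:1]:print(n,c,r["conf"],np.array(r["point"])*[400,640],atz(im,r["point"],z)); 
K=np.array(w["intrinsics"]);T=np.linalg.inv(w["pose"]);print(np.array(w["pose"]).round(3))
def pr(p):
    c=T@[*p,1];q=K@c[:3];return (q[:2]/q[2]).round(0),c[2].round(3)
for z in(.125,.141):
    print("nose near edge",z,pr([.527,-.0833,z]),"width px",K[0,0]*.026/pr([.527,-.0833,z])[1])
for z in(.107,.096,.085): print("tail far edge",z,pr([.5235,-.160,z]),K[0,0]*.026/pr([.5235,-.16,z])[1])
E
```

```text
pawl_nose wrist 0.92 [ 38.8   313.792] [ 0.52602024 -0.07110074  0.125     ]
pawl_nose scene 0.6 [166.2   306.176] [ 0.52006371 -0.0603946   0.125     ]
[[ 0.999 -0.037 -0.011  0.527]
 [-0.039 -0.96  -0.277 -0.094]
 [ 0.     0.278 -0.961  0.272]
 [ 0.     0.     0.     1.   ]]
nose near edge 0.125 (array([318.,  72.]), np.float64(0.138)) width px 65.7061538797164
nose near edge 0.141 (array([317.,  69.]), np.float64(0.123)) width px 73.71909947480377
tail far edge 0.107 (array([317., 236.]), np.float64(0.177)) 51.228526753677194
tail far edge 0.096 (array([317., 228.]), np.float64(0.187)) 48.48903334438964
tail far edge 0.085 (array([317., 221.]), np.float64(0.198)) 45.79519815859022
```

View pics/w6.png

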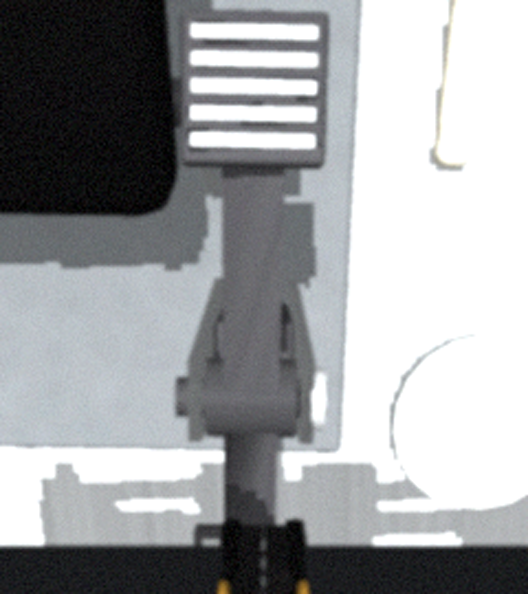

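The nose plate is still 65 px wide and the tail's far edge is at row 238, both matching the pawl "in" and its stated heights. The finger still hides the plate, so it's above it. I'll continue down.

```bash
for i in 1 2 3 4; do python3 -m jog '[[[0,0,0.2,0,0,0,0],[0,0,0,0,0,0,0]]]'|grep -E "posi|ft"; done; python3 - <<'E'
from h import *
w=imaging.get_image("wrist");f=np.clip(w["frame"]*1.8,0,255).astype(np.uint8)
cv2.imwrite("pics/w7.png",cv2.resize(f[0:270,200:440],None,fx=2.2,fy=2.2,interpolation=cv2.INTER_CUBIC)[:,:,::-1])
for r in finder.trace("pawl","wrist")[:3]:
    m=r["region"];ys,xs=np.nonzero(m);print(r["conf"],ys.min(),ys.max(),xs.min(),xs.max(),[(y,np.nonzero(m[y])[0].min(),np.nonzero(m[y])[0].max()) for y in range(ys.min(),ys.max(),12)if m[y].any()])
s=ctrl.get_state();print(np.array(s["joint_torque"]).round(2),s["ft_force"])
E
```

```text
position: [0.5235, -0.1702, 0.0999]
ft_force: [0.1, -0.7, 0.3]
position: [0.5236, -0.1704, 0.098]
ft_force: [-0.2, -0.6, 2.1]
position: [0.5235, -0.1704, 0.0958]
ft_force: [0.3, -1.3, 1.8]
position: [0.5228, -0.1699, 0.0933]
ft_force: [-0.4, 0.3, -1.0]
[  0.04 -36.73  -4.81 -28.09  -0.05   0.05  -0.  ] [-0.65439227  0.57946422 -1.06623924]
```

Force rose to about 2 N and then dropped, which looks like the snap.

```bash
python3 - <<'E'
from h import *
s=imaging.get_image("scene")["frame"][130:210,230:330]
w=cv2.imread("pics/w7.png")[:,:,::-1][:594]
cv2.imwrite("pics/c7.png",np.hstack([cv2.resize(w,(355,400)),cv2.resize(s,(440,400),interpolation=cv2.INTER_CUBIC)])[:,:,::-1])
E
```

```text
(no output)
```

View pics/c7.png

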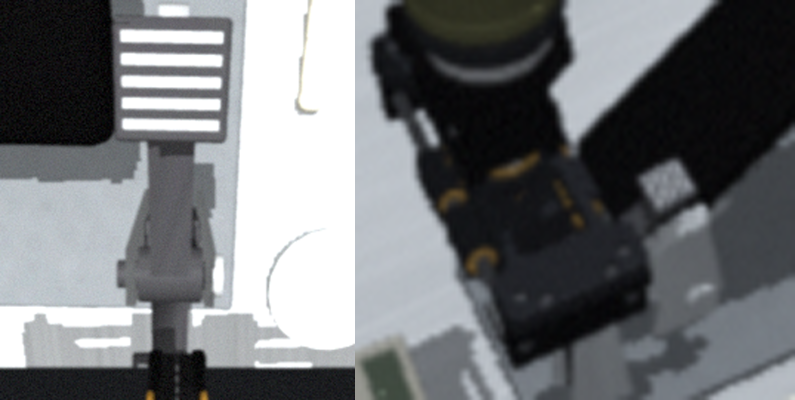

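The nose plate is now 78 px wide (79 expected for out, 70 for in), and the scene shows a gap over the quadrant, so the pawl is out. Next I lift and go over the pad.

```bash
python3 -m jog '[[[0,0,-3,0,0,0,0],[0,0,-4.5,0,0,0,0],[0,0,-4.5,0,0,0,0],[0,0,-4.5,0,0,0,0],[4.2,-1.1,0,0,0,0,0],[4.2,-1.1,0,0,0,0,0],[4.2,-1.1,0,0,0,0,0],[4.2,-1.1,0,0,0,0,0],[4.2,-1.1,0,0,0,0,0],[4.2,-1.1,0,0,0,0,0],[0,0,0,0,0,0,0],[0,0,0,0,0,0,0]]]'|grep -E "time|posi|ft"; python3 - <<'E'
from h import *
for c,n in(("scene","pawl_nose"),("scene","pad_push"),("wrist","pad_push"),("top","pad_push")):
    im=imaging.get_image(c)
    for r in finder.spot_point(n,c)[:1]: print(n,c,r["conf"],np.array(r["point"])*[400,640],atz(im,r["point"],.18 if n!="pawl_nose" else .141).round(3))
E
```

```text
time: 12.8
position: [0.467, 0.0852, 0.259]
ft_force: [0.1, -0.2, -0.3]
pawl_nose scene 0.8 [161.8   300.288] [ 0.513 -0.073  0.141]
pad_push scene 0.51 [211.08  333.312] [ 0.703 -0.096  0.18 ]
pad_push wrist 0.95 [210.88  319.872] [0.469 0.079 0.18 ]
pad_push top 0.6 [236.28 267.2 ] [0.466 0.081 0.18 ]
```

```bash
python3 -m jog '[[[0,0,3,0,0,0,0],[0,0,2.2,0,0,0,0],[0,0,0,0,0,0,0]]]'|grep -E "posi|ft"; for i in 1 2 3 4 5 6; do python3 -m jog '[[[0,0,0.3,0,0,0,0],[0,0,0.3,0,0,0,0],[0,0,0,0,0,0,0]]]'|grep -E "posi|ft"; done
```

```text
position: [0.4653, 0.0835, 0.2043]
ft_force: [-0.1, 0.2, 0.1]
position: [0.4678, 0.0843, 0.2016]
ft_force: [-1.1, -0.1, 0.5]
position: [0.4671, 0.0842, 0.1946]
ft_force: [-0.2, 0.6, -0.7]
position: [0.467, 0.0842, 0.1884]
ft_force: [0.4, -0.5, -0.9]
position: [0.4675, 0.0842, 0.183]
ft_force: [-0.4, -0.3, 1.4]
position: [0.4679, 0.0844, 0.1772]
ft_force: [0.4, 1.0, 2.4]
position: [0.4677, 0.0843, 0.171]
ft_force: [0.3, 0.4, 3.5]
```

```bash
python3 -m jog '[[[0.28,0,0.4,0,0,0,0],[0.28,0,0.4,0,0,0,0],[0.28,0,0.4,0,0,0,0],[0.28,0,0.4,0,0,0,0]]]'|grep -E "time|posi|ft"; python3 -m jog '[[[0.24,0,0.4,0,0,0,0],[0.24,0,0.4,0,0,0,0],[0.24,0,0.4,0,0,0,0],[0.24,0,0.4,0,0,0,0]]]'|grep -E "posi|ft"; python3 -m jog '[[[0.2,0,0.45,0,0,0,0],[0.2,0,0.45,0,0,0,0],[0.2,0,0.45,0,0,0,0],[0.2,0,0.45,0,0,0,0]]]'|grep -E "posi|ft";python3 -m jog '[[[0.15,0,0.4,0,0,0,0],[0.15,0,0.4,0,0,0,0],[0.15,0,0.4,0,0,0,0],[0.15,0,0.4,0,0,0,0]]]'|grep -E "posi|ft"
```

```text
time: 15.7
position: [0.4685, 0.0959, 0.1554]
ft_force: [1.2, 1.3, 4.7]
position: [0.4689, 0.1055, 0.1391]
ft_force: [1.4, 1.0, 5.0]
position: [0.4686, 0.1132, 0.1205]
ft_force: [2.6, 0.9, 3.6]
position: [0.4688, 0.119, 0.1046]
ft_force: [2.1, 1.5, 3.7]
```

```bash
python3 -m jog '[[[0.1,0,0.3,0,0,0,0],[0.1,0,0.3,0,0,0,0],[0.1,0,0.3,0,0,0,0],[0,0,0,0,0,0,0]]]'|grep -E "time|posi|ft"; for i in 1 2 3 4; do python3 -m jog '[[[0.05,0,0.2,0,0,0,0],[0,0,0,0,0,0,0]]]'|grep -E "posi|ft";done
```

```text
time: 17.3
position: [0.4681, 0.1216, 0.0952]
ft_force: [0.4, -0.3, 1.5]
position: [0.468, 0.1221, 0.0934]
ft_force: [0.4, -1.0, 1.2]
position: [0.4682, 0.1226, 0.0914]
ft_force: [-0.1, -0.6, 1.3]
position: [0.4683, 0.1232, 0.0894]
ft_force: [-0.3, -0.7, 0.4]
position: [0.4687, 0.1239, 0.0876]
ft_force: [-0.0, 0.2, 0.2]
```

```bash
for i in 1 2 3 4 5; do python3 -m jog '[[[0,0,0.2,0,0,0,0],[0,0,0.1,0,0,0,0]]]'|grep -E "posi|ft";done
```

```text
position: [0.4689, 0.1245, 0.0849]
ft_force: [-1.1, 1.4, 3.4]
position: [0.469, 0.125, 0.0819]
ft_force: [-1.6, 1.1, 4.2]
position: [0.4693, 0.1246, 0.079]
ft_force: [-0.0, 3.1, 3.7]
position: [0.4695, 0.1245, 0.0776]
ft_force: [-7.1, 0.6, 25.0]
position: [0.4695, 0.1246, 0.0773]
ft_force: [-16.2, -2.0, 47.8]
```

The pad hit its stops firmly (contact TCP height 77.6 mm, the same 8 mm offset as at the tail plate). I'll back off and check that the pad lies flat.

```bash
python3 -m jog '[[[0,0,-1,0,0,0,0],[0,0,-4,0,0,0,0],[0,0,-4,0,0,0,0],[0,0,-3,0,0,0,0],[-4.8,1.62,0,0,0,0,0],[-4.8,1.62,0,0,0,0,0],[-4.8,1.62,0,0,0,0,0],[-4.8,1.62,0,0,0,0,0],[0,0,0,0,0,0,0],[0,0,0,0,0,0,0]]]'|grep -E "time|posi|ft"; python3 - <<'E'
from h import *
ims={}
for c in("scene","top","wrist"):
  ims[c]=imaging.get_image(c)
for n,z in(("pad_push",.086),("pawl_nose",.141)):
  rs=[]
  for c in ims:
    for r in finder.spot_point(n,c)[:1]: print(n,c,r["conf"],np.array(r["point"])*[400,640],atz(ims[c],r["point"],z).round(3));rs.append(ray(ims[c],r["point"]))
  if len(rs)>1:print(tri(rs).round(3))
s=ims["scene"]["frame"][100:220,220:400]
cv2.imwrite("pics/c8.png",cv2.resize(s,(720,480),interpolation=cv2.INTER_CUBIC)[:,:,::-1])
E
```

```text
time: 20.1
position: [0.5247, -0.0702, 0.1918]
ft_force: [-0.2, 0.7, -0.6]
pad_push scene 0.62 [136.2   357.696] [0.463 0.132 0.086]
pad_push top 0.75 [231.48  256.192] [0.475 0.123 0.086]
[0.476 0.122 0.102]
pawl_nose scene 0.62 [164.8   300.992] [ 0.523 -0.076  0.141]
pawl_nose wrist 0.9 [234.28  320.704] [ 0.526 -0.078  0.141]
[ 0.526 -0.077  0.145]
```

View pics/c8.png

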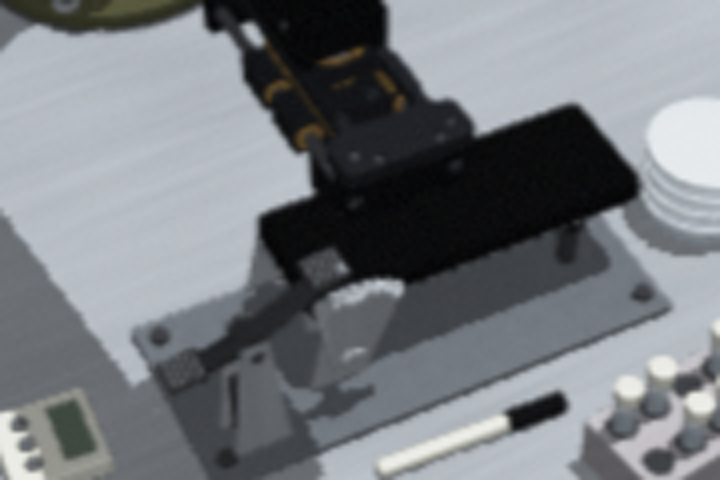

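The scene shows the pad level on its stops, the nose plate up at crop (322,265) and the tail down. Now the nose.

```bash
python3 -m jog '[[[-0.4,0.15,2.5,0,0,0,0],[0,0,2.4,0,0,0,0],[0,0,0,0,0,0,0]]]'|grep -E "time|posi|ft"; for i in 1 2 3 4 5 6; do python3 -m jog '[[[0,0,0.2,0,0,0,0],[0,0,0,0,0,0,0]]]'|grep -E "posi|ft";done
```

```text
time: 20.85
position: [0.5242, -0.0717, 0.1411]
ft_force: [-1.3, 0.3, 0.9]
position: [0.5274, -0.0718, 0.143]
ft_force: [-0.3, -0.1, 0.0]
position: [0.5271, -0.072, 0.1406]
ft_force: [-0.7, -0.3, 0.6]
position: [0.5266, -0.072, 0.1379]
ft_force: [0.3, -0.1, -0.2]
position: [0.5265, -0.0719, 0.1356]
ft_force: [-0.5, -0.1, -0.5]
position: [0.5268, -0.0719, 0.1339]
ft_force: [0.5, -0.0, 1.0]
position: [0.527, -0.0711, 0.132]
ft_force: [0.2, 1.8, 3.0]
```

```bash
for i in 1 2 3 4 5 6; do python3 -m jog '[[[0,0,0.2,0,0,0,0],[0,0,0,0,0,0,0]]]'|grep -E "posi|ft";done
```

```text
position: [0.5267, -0.0718, 0.1297]
ft_force: [0.8, 1.1, 0.5]
position: [0.5264, -0.0724, 0.1275]
ft_force: [0.6, -0.2, 0.9]
position: [0.5262, -0.0723, 0.1254]
ft_force: [0.4, -0.3, -0.7]
position: [0.5264, -0.0721, 0.1235]
ft_force: [-0.1, -0.0, 0.4]
position: [0.5265, -0.072, 0.1216]
ft_force: [0.7, -0.5, -0.3]
position: [0.5265, -0.0719, 0.1197]
ft_force: [0.1, 0.4, -1.3]
```

```bash
for i in 1 2 3; do python3 -m jog '[[[0,0,0.15,0,0,0,0],[0,0,0,0,0,0,0]]]'|grep -E "posi|ft";done
```

```text
position: [0.5268, -0.0719, 0.1185]
ft_force: [-0.2, -0.7, 0.9]
position: [0.5269, -0.0719, 0.1179]
ft_force: [-2.4, 0.9, 6.7]
position: [0.527, -0.0719, 0.1176]
ft_force: [-5.4, -0.3, 15.2]
```

Seated firmly: contact came at the "in" height of about 118 mm TCP. I'll lift clear, back toward the robot's start side, and verify.

```bash
python3 -m jog '[[[0,0,-2,0,0,0,0],[0,0,-5,0,0,0,0],[0,0,-5,0,0,0,0],[-4.5,-1,0,0,0,0,0],[-4.5,-1,0,0,0,0,0],[-4.5,-1,0,0,0,0,0],[-4.5,-1,0,0,0,0,0],[-4.5,-1,0,0,0,0,0],[-4.5,-1,0,0,0,0,0],[0,0,0,0,0,0,0]]]'|grep -E "time|posi|ft"; python3 - <<'E'
from h import *
ims={c:imaging.get_image(c) for c in("scene","top")}
for n,z in(("pad_push",.086),("pawl_nose",.125),("pawl_tail",.107)):
  rs=[]
  for c in ims:
    for r in finder.spot_point(n,c)[:1]: print(n,c,r["conf"],(np.array(r["point"])*[400,640]).round(1),atz(ims[c],r["point"],z).round(3));rs.append(ray(ims[c],r["point"]))
  if len(rs)>1:print(tri(rs).round(3))
for n in["dish_stack","dish","tube_block","media_bottle","slide_box","timer","marker"]:
  print(n,[ (round(r["conf"],2),atz(ims[c],r["point"],0)[:2].round(3)) for c in ims for r in finder.spot_point(n,c)[:1]])
s=ims["scene"]["frame"][100:220,220:400]
cv2.imwrite("pics/c9.png",cv2.resize(s,(720,480),interpolation=cv2.INTER_CUBIC)[:,:,::-1])
E
```

```text
time: 24.85
position: [0.4517, -0.3477, 0.2344]
ft_force: [-0.6, 0.3, 0.3]
pad_push scene 0.79 [137.5 356.3] [0.466 0.126 0.086]
pad_push top 0.97 [231.9 255.7] [0.474 0.125 0.086]
[0.473 0.122 0.095]
pawl_nose scene 0.93 [167.9 304. ] [ 0.522 -0.068  0.125]
pawl_tail scene 0.93 [184.4 266.7] [ 0.51  -0.165  0.107]
pawl_tail top 0.58 [219.1 360. ] [ 0.519 -0.176  0.107]
[ 0.521 -0.172  0.123]
dish_stack [(0.59, array([0.498, 0.248])), (0.81, array([0.49 , 0.252]))]
dish [(0.57, array([ 0.596, -0.173])), (0.71, array([ 0.602, -0.164]))]
tube_block [(0.86, array([0.673, 0.104])), (0.81, array([0.663, 0.098]))]
media_bottle [(0.71, array([ 0.444, -0.466]))]
slide_box [(0.89, array([ 0.62 , -0.424])), (0.9, array([ 0.622, -0.419]))]
timer [(0.56, array([ 0.464, -0.254])), (0.59, array([ 0.459, -0.248]))]
marker [(0.54, array([ 0.586, -0.027])), (0.7, array([ 0.593, -0.033]))]
```

View pics/c9.png

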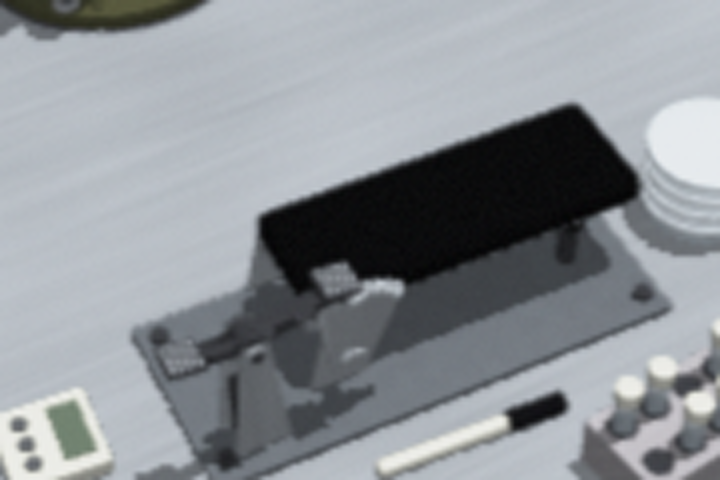

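The pad lies flat as before. The nose plate dropped from crop (322,265) to (335,278), onto the teeth, and the tail rose from (182,368) to (182,355). The bystanders are in place within the finder's noise.

```bash
python3 -c "
from bench import close_job;print(close_job())"
```

```text
the job is handed in; nothing more can be done
None
```

The forearm rest is lying flat on its stops and the pawl is back in the teeth. I handed the job in at about 25 s of the 54 s, with the gripper clear of everything.

**What I did:** I pressed the tail plate with closed fingertips until the pawl snapped out, at about 2 N. I then pushed the pad down along its arc until it hit the stops. Last, I pressed the nose plate until it snapped over at about 3 N, and kept going until it was seated against 15 N.

**Last checks:**
- **Pad:** the scene picture shows it level. The force rose sharply at the stops, at the height expected for a flat pad.
- **Pawl:** the nose plate is down on the quadrant and the tail plate is up again.
- **Bystanders:** all were where they started, within about 1.5 cm of finder noise. The scene camera put the bottle 2 cm from its other readings, but nothing went near it.

**What disagreed:**
- **Fingertip contact:** contact came consistently about 8 mm behind the TCP, instead of 22 mm ahead of it as stated. My first descent on the tail plate therefore stopped short without touching, and I went by force from then on.
- **Pad force:** the last step onto the stops briefly reached about 48 N at the wrist through the fingertips, with about 16 N sideways. That was harder than I intended, but under the 120 N wrist limit. The 40 N limit is stated for the arm and gripper body, which did not appear to be pressing on anything.

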